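# Set the extractor and find the fullest spray can

### The job

The bracket in the vice is about to be sprayed: first swing the damper lever on the extractor's duct to half open, over the red band on its plate. Then find the fullest of the three identical blue-and-white spray cans at the front of the worktop by feel: lift all three, one after another, a little clear of the worktop, standing each back upright and letting go before the next. Finish while holding the heaviest one up, upright and still, well clear above the worktop (a hand's width or more) and touching nothing but the gripper; the other two stay standing on the worktop, and everything else is left where it is.

Things in the scene. Friction and masses are not known exactly. Their poses are not given: they have to be found in the camera images.
- damper_lever (a joint): Angle of the damper lever about its upright pivot: 0 = shut (lever across the duct), 1.571 = fully open (lever along the duct, towards the flared mouth), half open = 0.785 = middle of the red band on the plate. Starts between 0 and 0.35. Stiff (about 0.08 N m, 1 N at the knob), stays where it is left.
- lever_knob (a point): Middle of the black upright round knob on the lever's end, 18 mm across, 34 mm tall (z = 0.137 to 0.171), to be pinched from above or pushed. It runs on a level circle of radius 70 mm round damper_pivot. The lever bar (12 mm wide) has its top at z = 0.137; the plate below it reaches 54 mm from the pivot.
- damper_pivot (a point): Point on the lever's upright pivot axis, on top of the duct (z = 0.133); a wing nut there reaches up to z = 0.148.
- extractor: Blue bench extractor, fixed: box 130 x 150 x 140 mm (carry handle up to z = 0.167), 96 mm duct in front, 129 mm high with its plate, ending in a flared mouth. Origin: centre of the box's underside, x to its back, y to its left, z up; the pivot lies at x = -110 mm. At joint value q the knob lies from the pivot in the direction (-sin q, cos q) of these x, y axes.
- can_1: Closed spray can, blue and white, metal shoulder, small white nozzle, upright: body 58 mm across, straight up to 140 mm, tapered shoulder to 172 mm, 16 mm nozzle to 190 mm. Origin: centre of its underside, z up. One of three that look alike: nearly empty, half full and full (0.07 to 0.46 kg, each over 0.1 kg heavier than the next). Looks and place say nothing: feel it.
- can_2: Closed spray can, blue and white, metal shoulder, small white nozzle, upright: body 58 mm across, straight up to 140 mm, tapered shoulder to 172 mm, 16 mm nozzle to 190 mm. Origin: centre of its underside, z up. One of three that look alike: nearly empty, half full and full (0.07 to 0.46 kg, each over 0.1 kg heavier than the next). Looks and place say nothing: feel it.
- can_3: Closed spray can, blue and white, metal shoulder, small white nozzle, upright: body 58 mm across, straight up to 140 mm, tapered shoulder to 172 mm, 16 mm nozzle to 190 mm. Origin: centre of its underside, z up. One of three that look alike: nearly empty, half full and full (0.07 to 0.46 kg, each over 0.1 kg heavier than the next). Looks and place say nothing: feel it.
- bench_vice: Blue bench vice, bolted down, 209 x 136 x 123 mm, with an angle bracket clamped upright in its jaws that reaches up to z = 0.20. Origin: about the middle of its base. Stays as it is.
- masking_tape: Roll of masking tape lying flat, 100 mm across, 25 mm high; bystander. Origin under its centre.
- brake_pad: Dark brake pad lying flat, 55 x 90 x 13 mm; bystander. Origin under its centre.
- marker: White marker pen with a black cap, lying, 17 x 135 x 16 mm; bystander. Origin under its centre.
- pliers: Pliers with blue handles, lying, 89 x 181 x 16 mm; bystander. Origin under their centre.
- ratchet: Ratchet handle, lying, 71 x 195 x 31 mm; bystander. Origin under its centre.

How it is judged:
By the outcome, as a careful person would: the job done as asked, in the order asked, and still so for the second after the job is handed in, while the arm keeps its last pose, push and grip.
It also fails if it takes over 69 s, if anything falls off the work surface, if the arm or the gripper's body presses on something with over 40 N, if the wrist force passes 120 N, or if a joint passes its speed limit or range.

### The arm

A 6-joint arm with a two-finger parallel gripper is mounted at the origin on a cart in front of the work surface, level with it; the furniture and walls round the work are solid. World frame = base frame: x ahead of the robot, y to its left, z up, the work surface at z = 0. Lengths are in m, angles in rad, forces in N, time in s.
With the tool pointing down it reaches from about 0.4 to 0.825 m from the base axis. Payload 7 kg.
Tool frame: the origin (TCP) lies at the very end of the fingers, on their centre line; the grasp point (between the pads) lies arm.hold_point_z behind it (arm.hold_point_z is the distance from the TCP to the grasp point, in m); z points along the fingers, y is the line along which they close (so a half turn about z gives the same grasp; the last joint's range is limited). The gripper opens to 88 mm and grips with 3 to 60 N. Pads are 19 mm wide; open, the fingers measure 130 mm over their backs; the gripper's body (78 mm by 193 mm) begins 47 mm behind the grasp point.
Start: joints at [1.553, 0.359, 0.012, 0, -1.224, -0.288], TCP at [0.203, 0.644, 0.227] pointing down, gripper open.
Joint ranges: [-3.07, 3.07], [-1.43, 2.12], [-1.02, 1.25], [-3.03, 1.67], [-3.05, -0], [-3.03, 3.03]. Speed limits (rad/s): [2.39, 2.39, 3.01, 3.14, 3.14, 3.14].

### API

Orientations are given as [roll, pitch, yaw] about the fixed x, y, z axes, in that order (R = Rz(yaw) Ry(pitch) Rx(roll)).
In Python, from station import arm, viewer, workorder, get_state gives the robot as it stands (arm), with the cameras (viewer), the job (workorder) and the readings as plain functions.
- The arm moves only by the shell command python3 nudge.py FILE [FORCE], which reads ROWS from the file FILE. ROWS is a JSON list that holds a single list of rows (three levels of brackets), with 1 to 20 rows, each of 5 numbers: the finger opening in m, then dx, dy, dz in fractions of the full range, 1 being 0.75 m, then a turn about the tool's z in a scale on which 1.0 is 90 degrees; each row is the pose to reach, as a shift and turn from the pose commanded when the command began, along the tool's axes at that moment; what a row does not reach only later rows make up. A row lasts 1/12 s, in which the tool goes at most 0.0417 m and 0.125 rad, less where a joint would pass 70% of its speed; a pose out of reach is approached as far as the arm can. The fingers move at their own pace and stop on an object; FORCE is the grip in N (left out, the last holds). Time passes only in rows, so rows that do not move let the fingers close. It prints the time, the measured TCP pose, the force, the opening and the grip force at its end. Shift and turn numbers lie between -1 and 1, and a call with a number outside is refused. Input that does not fit is refused with a message, and nothing moves.
- get_state(): the state, without advancing time (a new reading comes with each control period).
- viewer.grab_frame(name): name is "scene" or "top" or "wrist"; returns the picture (480x640x3 uint8, red, green, blue); there is no depth.
- viewer.camera_params(name): a dict with "fx", "fy", "cx", "cy" (pixels), "T" (4x4, takes a point from camera to world coordinates); the wrist camera has in their place "hand_eye" (4x4, takes a point from camera to tool coordinates, whose origin is the TCP and whose axes are the flange's). Camera axes: x right, y down, z forward; pixel columns grow to the right and rows downward; lengths in m; the calibration is good to about 2 mm. A picture is of the moment at which its call begins: read the wrist's pose just before it. camera_params takes no time and is no camera call.
- workorder.job_done(): hands the job in; it is judged then, once.
The state is a dict: "t": time; "q": joint angles; "qd": joint speeds; "joint_efforts": joint torques, N m; "eef_pos": TCP position; "ee_rot": TCP orientation; "force": force on the tool from outside, world axes, zero at the start; "moment": the same for the moment, N m; "width": finger opening in m; "gripper_force": force on a finger pad.
Only numpy, scipy, OpenCV 4.12 (cv2) and the standard library are available. Lean on these libraries where they do the work, as an engineer would, in place of code of your own. Each camera call takes 0.05 s, during which the arm holds its last target. There are 200 camera calls.

## Working session

There is one attempt and no reset: what is moved stays moved. The work goes in short steps, Python scripts to look and compute and a shell command to move; the robot and the scene stay as the last step left them, time stands still between calls to the robot, and variables do not carry over. Pictures are saved under pics/ and viewed, at most 10 in all, crops included, and the job is handed in when it is done.

```bash
ls; mkdir -p pics; python3 - <<'E'
from station import arm, viewer, workorder, get_state
import cv2,numpy as np
np.set_printoptions(precision=4,suppress=True)
for n in("scene","top"):
    cv2.imwrite(f"pics/{n}0.png",viewer.grab_frame(n)[:,:,::-1]); p=viewer.camera_params(n); print(n,p["fx"],p["fy"],p["cx"],p["cy"]);print(p["T"])
print(viewer.camera_params("wrist")); print(get_state(),arm.hold_point_z)
E
```

```text
nudge.py
pics
station.py
scene 600.4286335790308 600.4286335790308 318.5373438902336 247.02267697830735
[[ 0.4959 -0.4515  0.7418 -0.7327]
 [-0.8684 -0.2519  0.4272 -0.7573]
 [-0.006  -0.856  -0.517   0.9906]
 [ 0.      0.      0.      1.    ]]
top 570.834055199601 570.834055199601 317.8629377784308 233.33291153467664
[[-0.3522 -0.8333  0.4262 -0.2358]
 [-0.9359  0.3097 -0.1679  0.2482]
 [ 0.0079 -0.458  -0.8889  1.6745]
 [ 0.      0.      0.      1.    ]]
{'fx': 335.74094147222667, 'fy': 335.74094147222667, 'cx': 315.87570997525154, 'cy': 245.68093398388407, 'hand_eye': array([[ 0.0014, -0.9535, -0.3015,  0.0816],
       [ 1.    ,  0.0014,  0.0003, -0.0007],
       [ 0.0001, -0.3015,  0.9535, -0.1591],
       [ 0.    ,  0.    ,  0.    ,  1.    ]])}
{'t': 0.1, 'q': array([ 1.5531,  0.3593,  0.0112, -0.0003, -1.2241, -0.2881]), 'qd': array([ 0.0002, -0.0012,  0.0031,  0.002 ,  0.001 ,  0.0009]), 'joint_efforts': array([ -0.0017, -58.4166,  29.375 ,   7.0155,   0.0101,  -0.0001]), 'eef_pos': array([0.2031, 0.6433, 0.2257]), 'ee_rot': array([ 3.1401, -0.0002, -0.3059]), 'force': array([-0.0087,  0.1652, -0.1646]), 'moment': array([-0.0365, -0.0202,  0.0066]), 'gripper_force': 0.0, 'width': 0.08761615271348745} 0.0188
```

View pics/scene0.png

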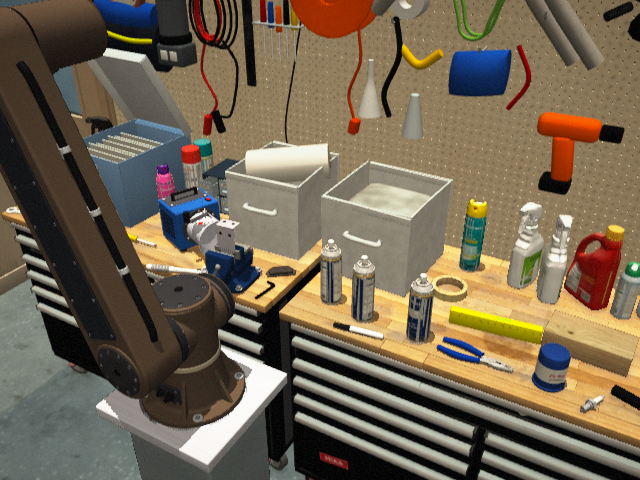

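View pics/top0.png

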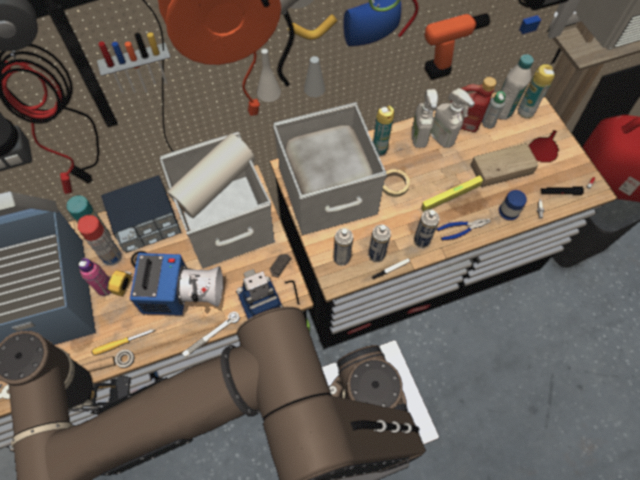

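The scene view shows the cans' nozzles near (331,241), (363,258) and (422,275), and the extractor at (190,222). In the top view the nozzles are near (344,232), (380,228) and (430,210), and the duct with its lever is at (203,285). I'll enlarge these areas.

```bash
python3 - <<'E'
import cv2,numpy as np
s=cv2.imread("pics/scene0.png");t=cv2.imread("pics/top0.png")
f=lambda im,x,y,w,h:cv2.resize(im[y:y+h,x:x+w],(400,300),interpolation=cv2.INTER_CUBIC)
# tiles: scene extractor (x150,y180,100x75) top extractor (x130,y240,100x75), scene cans (x310,y220,140,105... ), top cans (320,190,120,90)
cv2.imwrite("pics/c1.png",np.vstack([np.hstack([f(s,150,185,100,75),f(t,130,240,100,75)]),np.hstack([f(s,310,230,140,105),f(t,320,195,120,90)])]))
E
```

```text
(no output)
```

View pics/c1.png

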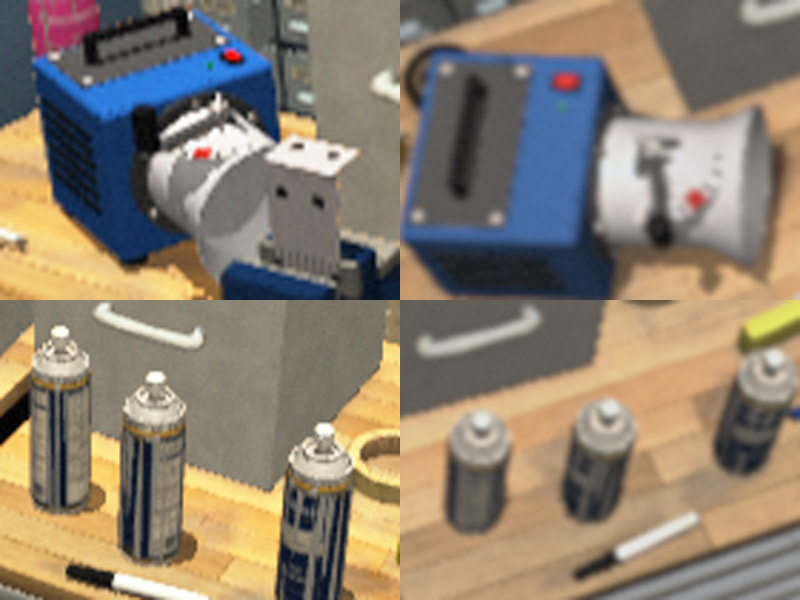

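The crops show the nozzle tops at scene (331,241), (364,257), (423,275.5) and top (342,231), (381.5,226.5), (432,211.5). The knob top is at scene (186,212.5) and top (194.5,296). The pivot nut is at top (194,277), and the red band is at top (204,290).

```bash
cat > h.py <<'E'
from station import arm, viewer, workorder, get_state
import numpy as np
np.set_printoptions(precision=4,suppress=True)
def ray(n,u,v,T=None):
    p=viewer.camera_params(n); T=p["T"] if T is None else T
    d=T[:3,:3]@np.array([(u-p["cx"])/p["fx"],(v-p["cy"])/p["fy"],1]); return T[:3,3],d/np.linalg.norm(d)
def onz(n,u,v,z,T=None):
    o,d=ray(n,u,v,T); return o+d*(z-o[2])/d[2]
def tri(a,b):
    A=0;B=0
    for o,d in(a,b):
        P=np.eye(3)-np.outer(d,d);A=A+P;B=B+P@o
    return np.linalg.solve(A,B)
E
python3 - <<'E'
from h import *
for s,t in(((331,241.2),(342.2,231)),((364.3,257.3),(381.5,226.5)),((423,275.5),(431.9,211.5))):
    print(tri(ray("scene",*s),ray("top",*t)),onz("scene",*s,.188),onz("top",*t,.188))
k=((186.3,212.5),(194.5,296.3));print("knob",tri(ray("scene",*k[0]),ray("top",*k[1])),onz("scene",*k[0],.171),onz("top",*k[1],.168))
print("piv",onz("top",193.8,277.5,.146),"red",onz("top",203.8,289.7,.133),onz("scene",150+203/4,185+153/4,.133))
c=lambda x,y:onz("top",130+(x-400)/4,240+y/4,.14)
for p in((447,70),(522,70),(497,220),(418,215)):print("screw",c(*p))
cs=lambda x,y:onz("scene",150+x/4,185+y/4,.14)
for p in((88,77),(40,68),(185,15),(248,75),(275,60),(35,62),(105,120)):print("sc",cs(*p))
E
```

```text
[ 0.4628 -0.1047  0.1845] [ 0.4606 -0.108   0.188 ] [ 0.4593 -0.1022  0.188 ]
[ 0.4342 -0.2176  0.1857] [ 0.4316 -0.2193  0.188 ] [ 0.4328 -0.2165  0.188 ]
[ 0.4265 -0.378   0.1882] [ 0.4263 -0.3778  0.188 ] [ 0.4269 -0.3784  0.188 ]
knob [0.4225 0.3563 0.1702] [0.4244 0.3548 0.171 ] [0.4212 0.358  0.168 ]
piv [0.4876 0.3464 0.146 ] red [0.4468 0.3301 0.133 ] [0.4461 0.3238 0.133 ]
screw [0.606 0.474 0.14 ]
screw [0.5867 0.4222 0.14  ]
screw [0.4773 0.4666 0.14  ]
screw [0.5008 0.5185 0.14  ]
sc [0.4891 0.4723 0.14  ]
sc [0.4827 0.5158 0.14  ]
sc [0.6131 0.4782 0.14  ]
sc [0.5526 0.3652 0.14  ]
sc [0.5836 0.3629 0.14  ]
sc [0.4887 0.5265 0.14  ]
sc [0.4409 0.4128 0.14  ]
```

Units first: shifts go in shares of 0.75 m and turns go in shares of 90 degrees. So 0.2956 m / 0.75 = 0.3941, 0.2076 m / 0.75 = 0.2768.

```bash
echo '[[[0.045,0.3941,0.2768,0,0],[0.045,0.3941,0.2768,0,0],[0.045,0.3941,0.2768,0,0],[0.045,0.3941,0.2768,0,0],[0.045,0.3941,0.2768,0,0],[0.045,0.3941,0.2768,0,0],[0.045,0.3941,0.2768,0,0],[0.045,0.3941,0.2768,0,0],[0.045,0.3941,0.2768,0,0],[0.045,0.3941,0.2768,0,0],[0.045,0.3941,0.2768,0,0]]]' > m.json && python3 nudge.py m.json
python3 - <<'E'
from h import *
import cv2
from scipy.spatial.transform import Rotation as Ro
s=get_state();im=viewer.grab_frame("wrist");cv2.imwrite("pics/w1.png",im[:,:,::-1])
T=np.eye(4);T[:3,:3]=Ro.from_euler('xyz',s["ee_rot"]).as_matrix();T[:3,3]=s["eef_pos"]
np.save("w1.npy",T@viewer.camera_params("wrist")["hand_eye"]);print(s["eef_pos"],s["ee_rot"],s["t"])
print("bracket",onz("scene",150+300/4,185+150/4,.2))
E
```

```text
t: 1.02
eef_pos: [0.4233, 0.3552, 0.2264]
ee_rot: [3.141, 0.0, -0.309]
force: [0.0, 0.3, -0.6]
width: 0.0451
gripper_force: 0.0
[0.4233 0.3552 0.2264] [ 3.1413  0.0002 -0.3088] 1.0167
bracket [0.3897 0.1839 0.2   ]
```

View pics/w1.png

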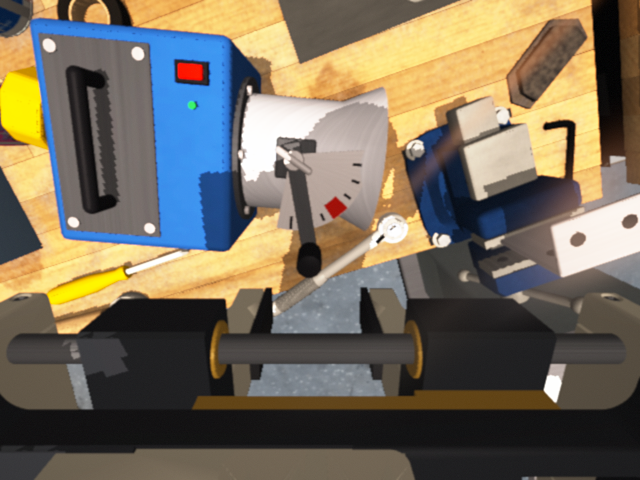

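The wrist view shows the knob top at (309,258), the pivot nut at (293,157) and the red band at (336,207). The plate screws are at (50,46), (138,54), (150,228) and (74,222), and the bracket is at about (555–640,235).

```bash
python3 - <<'E'
from h import *
T=np.load("w1.npy");w=lambda u,v,z:onz("wrist",u,v,z,T)
k=w(309,256,.171);print("knob",k)
for z in(.14,.148):print("piv",w(294,157,z))
p=w(294,157,.144)
r=w(336,207,.133);print("red",r, (r-p)/np.linalg.norm((r-p)[:2]))
for q in((50,46),(138,54),(150,228),(74,222)):print("screw",w(*q,.141))
print("bracket",w(552,232,.2),w(556,276,.2),w(640,195,.2))
a=w(50,46,.141)-w(74,222,.141);b=w(138,54,.141)-w(150,228,.141);m=-(a+b)[:2];m/=np.linalg.norm(m)
print("yaxis",m);x=np.array([m[1],-m[0]]);d=(k-p)[:2];print("q",np.arctan2(-d@x,d@m),np.linalg.norm(d),"target",p[:2]+.07*(-x+m)*.7071)
P=T;c=np.linalg.inv(T)@np.array([.4233,.3552,.2264,1]);print(c[:2]/c[2]*335.74+[315.9,245.7])
E
```

```text
knob [0.431  0.3583 0.171 ]
piv [0.4947 0.3495 0.14  ]
piv [0.4949 0.3489 0.148 ]
red [0.4499 0.3314 0.133 ] [-0.9294 -0.369  -0.2279]
screw [0.6076 0.4767 0.141 ]
screw [0.5863 0.4248 0.141 ]
screw [0.4786 0.4691 0.141 ]
screw [0.4999 0.5211 0.141 ]
bracket [0.4123 0.2176 0.2   ] [0.3839 0.2181 0.2   ] [0.4191 0.1691 0.2   ]
yaxis [-0.9247  0.3807]
q 0.24803351978304167 0.06441267939806487 target [0.4302 0.3222]
[317.1604 302.5077]
```

In the tool's units: 0.083 m / 0.75 = 0.1107, -0.003 m / 0.75 = -0.004.

```bash
echo '[[[0.045,0.0027,-0.004,0.0533,0],[0.045,0.0027,-0.004,0.0933,0],[0.045,0.0027,-0.004,0.1107,0],[0.045,0.0027,-0.004,0.1107,0],[0.005,0.0027,-0.004,0.1107,0],[0.005,0.0027,-0.004,0.1107,0],[0.005,0.0027,-0.004,0.1107,0],[0.005,0.0027,-0.004,0.1107,0],[0.005,0.0027,-0.004,0.1107,0]]]' > m.json && python3 nudge.py m.json 15
```

```text
t: 1.82
eef_pos: [0.4257, 0.3596, 0.1446]
ee_rot: [-3.14, -0.0, -0.306]
force: [-0.1, 1.4, 2.2]
width: 0.0179
gripper_force: 15.2
```

In the tool's units: 0.0355 m / 0.75 = 0.0473, 0.0145 m / 0.75 = 0.0193.

```bash
echo '[[[0.005,0.0027,0.012,0,0],[0.005,0.0067,0.024,0,0],[0.005,0.012,0.036,0,0],[0.005,0.0193,0.0473,0,0],[0.005,0.0193,0.0473,0,0],[0.005,0.0193,0.0473,0,0]]]' > m.json && python3 nudge.py m.json
echo '[[[0.045,0,0,0,0],[0.045,0,0,0,0],[0.045,0,0,-0.0533,0],[0.045,0,0,-0.1067,0],[0.045,-0.04,0,-0.1067,0],[0.045,-0.04,0,-0.1067,0]]]' > m.json && python3 nudge.py m.json
python3 - <<'E'
from h import *
import cv2
from scipy.spatial.transform import Rotation as Ro
s=get_state();im=viewer.grab_frame("wrist")
cv2.imwrite("pics/w2.png",cv2.resize(im[60:300,170:490,::-1],(800,600),interpolation=cv2.INTER_CUBIC))
T=np.eye(4);T[:3,:3]=Ro.from_euler('xyz',s["ee_rot"]).as_matrix();T[:3,3]=s["eef_pos"]
np.save("w2.npy",T@viewer.camera_params("wrist")["hand_eye"]);print(s["eef_pos"],s["ee_rot"],s["t"])
E
```

```text
t: 2.32
eef_pos: [0.4292, 0.3203, 0.1446]
ee_rot: [-3.141, -0.001, -0.306]
force: [-1.0, 0.4, 9.0]
width: 0.0173
gripper_force: 15.0
t: 2.82
eef_pos: [0.3986, 0.3308, 0.2257]
ee_rot: [-3.138, -0.0, -0.306]
force: [-0.9, -1.8, -1.9]
width: 0.0441
gripper_force: 0.0
[0.3986 0.3308 0.2257] [-3.138  -0.0002 -0.3064] 2.8167
```

View pics/w2.png

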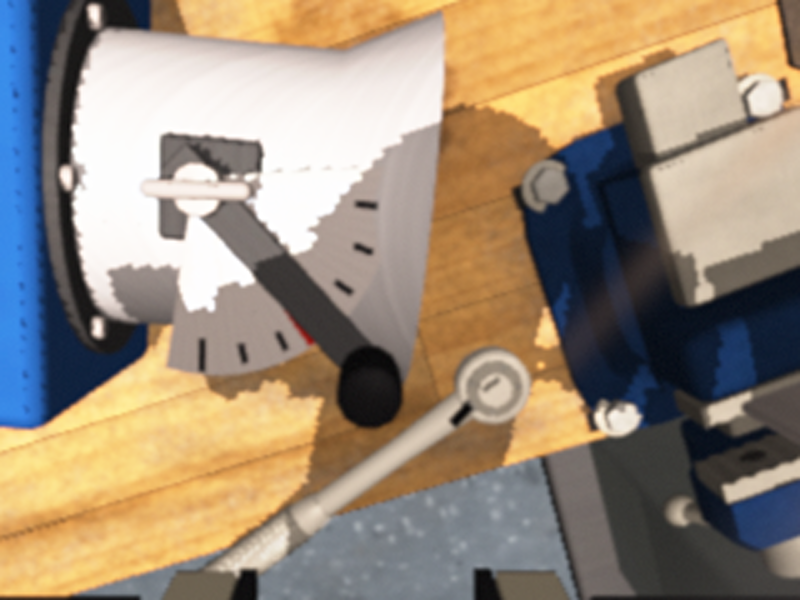

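The lever now lies across the red band, with a sliver of red showing on its shut side at crop (300,328). The ticks are at crop (202,355), (242,352), (281,342), (344,288), (363,249) and (366,205). I'll work out the angle from these.

```bash
python3 - <<'E'
from h import *
import cv2
T=np.load("w2.npy");w=lambda u,v,z:onz("wrist",170+u/2.5,60+v/2.5,z,T)[:2]
t=np.array([w(*p,.13) for p in((202,355),(242,352),(281,342),(344,288),(363,249),(366,205))])
# circle centre of ticks
A=np.c_[2*t,np.ones(6)];s=np.linalg.lstsq(A,(t**2).sum(1),rcond=None)[0];print("circ",s[:2],np.sqrt(s[2]+s[0]**2+s[1]**2))
p=w(195,187,.146);print("piv",p)
for c in(s[:2],p):
    a=lambda v:np.degrees(np.arctan2(*(v-c)[::-1]))%360
    print([round(a(x),1) for x in t],"bar",a(w(275,258,.137)),a(w(345,338,.137)),"knob",a(w(371,388,.168)),w(371,388,.168),"red",a(w(302,330,.13)))
E
```

```text
circ [0.4884 0.3491] 0.04421092739743482
piv [0.4933 0.3501]
[np.float64(154.3), np.float64(170.3), np.float64(186.5), np.float64(219.7), np.float64(236.0), np.float64(252.1)] bar 212.42893497315583 207.32588035453713 knob 206.93501256784268 [0.4308 0.3199] red 196.24538769804812
[np.float64(157.9), np.float64(172.4), np.float64(187.0), np.float64(216.9), np.float64(231.8), np.float64(246.6)] bar 208.6917063766432 205.9583132464999 knob 205.81589272523436 [0.4308 0.3199] red 195.73506129987436
```

In the tool's units: 0.08 m / 0.75 = 0.1067, -0.0038 m / 0.75 = -0.0051.

```bash
echo '[[[0.045,0.04,0,0,0],[0.045,0.04,0,0.0533,0],[0.045,0.04,0,0.1067,0],[0.045,0.04,0,0.1067,0],[0.005,0.04,0,0.1067,0],[0.005,0.04,0,0.1067,0],[0.005,0.04,0,0.1067,0],[0.005,0.0383,-0.0024,0.1067,0],[0.005,0.0363,-0.0051,0.1067,0],[0.005,0.0363,-0.0051,0.1067,0],[0.005,0.0363,-0.0051,0.1067,0]]]' > m.json && python3 nudge.py m.json
echo '[[[0.045,0,0,0,0],[0.045,0,0,0,0],[0.045,0,0,-0.0533,0],[0.045,0,0,-0.1067,0],[0.045,-0.04,0,-0.1067,0],[0.045,-0.04,0,-0.1067,0]]]' > m.json && python3 nudge.py m.json
python3 - <<'E'
from h import *
import cv2
from scipy.spatial.transform import Rotation as Ro
s=get_state();im=viewer.grab_frame("wrist")
cv2.imwrite("pics/w3.png",cv2.resize(im[60:300,170:490,::-1],(800,600),interpolation=cv2.INTER_CUBIC))
T=np.eye(4);T[:3,:3]=Ro.from_euler('xyz',s["ee_rot"]).as_matrix();T[:3,3]=s["eef_pos"]
np.save("w3.npy",T@viewer.camera_params("wrist")["hand_eye"]);print(s["eef_pos"],s["ee_rot"],s["q"],s["t"])
E
```

```text
t: 3.78
eef_pos: [0.4266, 0.3253, 0.1448]
ee_rot: [-3.141, 0.0, -0.305]
force: [-5.0, -2.5, 6.2]
width: 0.0179
gripper_force: 15.0
t: 4.28
eef_pos: [0.3975, 0.3362, 0.2267]
ee_rot: [-3.135, -0.001, -0.306]
force: [-0.8, -0.1, -1.9]
width: 0.0442
gripper_force: 0.0
[0.3975 0.3362 0.2267] [-3.1351 -0.001  -0.3058] [ 1.0792  0.0997 -0.3287 -0.0003 -1.1358  0.1859] 4.2833
```

View pics/w3.png

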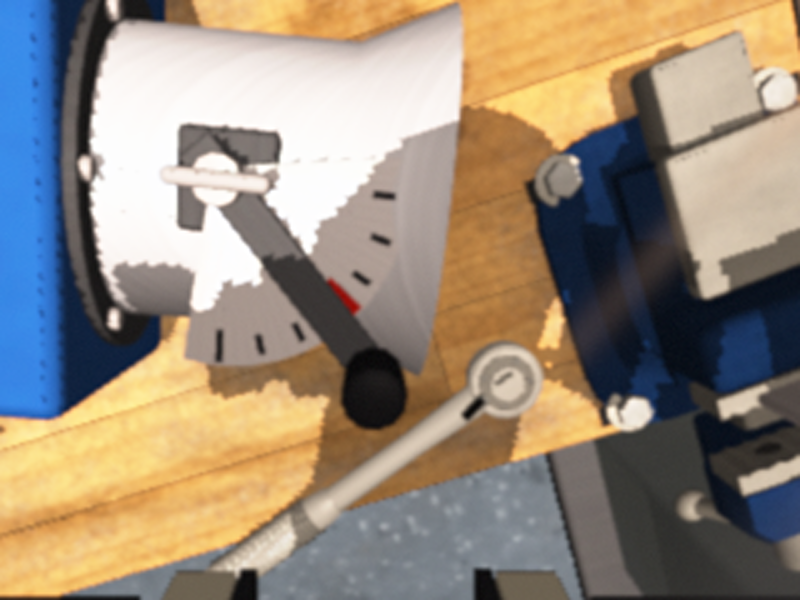

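The red now shows on the open side of the lever, at crop (343,296). The nut is at (216,178), the knob at (375,388), and the ticks at (219,346), (260,344), (299,332), (361,278), (381,239), (384,195).

```bash
python3 - <<'E'
from h import *
T=np.load("w3.npy");w=lambda u,v,z:onz("wrist",170+u/2.5,60+v/2.5,z,T)[:2]
p=w(216,178,.146);print("piv",p)
a=lambda v:round(np.degrees(np.arctan2(*(v-p)[::-1]))%360,1)
print([a(w(*x,.13)) for x in((219,346),(260,344),(299,332),(361,278),(381,239),(384,195))],"bar",a(w(300,266,.137)),a(w(345,332,.137)),"knob",a(w(375,388,.169)),w(375,388,.169),"red",a(w(343,296,.13)),a(w(328,283,.13)))
E
```

```text
piv [0.4929 0.3497]
[np.float64(157.3), np.float64(172.2), np.float64(187.1), np.float64(217.0), np.float64(232.2), np.float64(247.2)] bar 204.5 201.2 knob 201.8 [0.4295 0.3244] red 207.9 207.4
```

```bash
python3 - <<'E'
from h import *
for s,t in(((407,237),(383,177)),((324,196),(300,203)),((233,190),(196,258))):
    print(tri(ray("scene",*s),ray("top",*t)))
print(onz("scene",402,290,0),onz("scene",335,325,0),onz("scene",382,335,0))
E
```

```text
[ 0.5788 -0.2805  0.1951]
[ 0.5694 -0.0156  0.2448]
[0.5467 0.3054 0.1907]
[ 0.5989 -0.2639  0.    ] [ 0.3658 -0.1729  0.    ] [ 0.3889 -0.2975  0.    ]
```

In the tool's units: 0.4016 m / 0.75 = 0.5355, 0.1935 m / 0.75 = 0.258.

```bash
echo '[[[0.088,0.258,0.5355,-0.0267,0],[0.088,0.258,0.5355,-0.0267,0],[0.088,0.258,0.5355,-0.0267,0],[0.088,0.258,0.5355,-0.0267,0],[0.088,0.258,0.5355,-0.0267,0],[0.088,0.258,0.5355,-0.0267,0],[0.088,0.258,0.5355,-0.0267,0],[0.088,0.258,0.5355,-0.0267,0],[0.088,0.258,0.5355,-0.0267,0],[0.088,0.258,0.5355,-0.0267,0],[0.088,0.258,0.5355,-0.0267,0],[0.088,0.258,0.5355,-0.0267,0],[0.088,0.258,0.5355,-0.0267,0],[0.088,0.258,0.5355,-0.0267,0]]]' > m.json && python3 nudge.py m.json
python3 - <<'E'
from h import *
import cv2
from scipy.spatial.transform import Rotation as Ro
s=get_state();im=viewer.grab_frame("wrist")
cv2.imwrite("pics/w4.png",im[:,:,::-1])
T=np.eye(4);T[:3,:3]=Ro.from_euler('xyz',s["ee_rot"]).as_matrix();T[:3,3]=s["eef_pos"]
np.save("w4.npy",T@viewer.camera_params("wrist")["hand_eye"]);print(s["eef_pos"],s["ee_rot"],s["q"],s["t"])
E
```

```text
t: 5.5
eef_pos: [0.462, -0.1073, 0.2432]
ee_rot: [3.141, 0.0, -0.307]
force: [0.1, 0.5, 0.0]
width: 0.0876
gripper_force: 0.0
[ 0.462  -0.1073  0.2432] [ 3.1414  0.0004 -0.3069] [ 0.1881  0.0106 -0.386  -0.0001 -1.1747  1.0757] 5.5
```

View pics/w4.png

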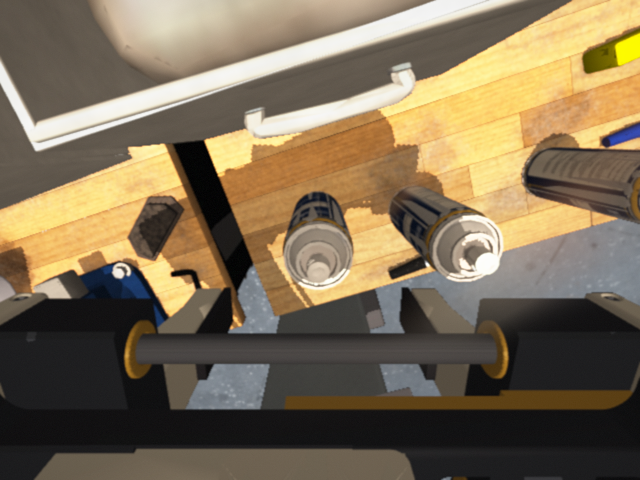

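The wrist view shows can 1's nozzle at (319,268) and can 2's at (486,263). Can 3 runs off the right edge, and the bin's handle is well ahead of them.

```bash
python3 - <<'E'
from h import *
T=np.load("w4.npy")
for p in((319,268),(486,263)):print(onz("wrist",*p,.19,T))
print("shoulder rim1",onz("wrist",319,254,.14,T),"handle",onz("wrist",330,120,.15,T))
R=T@np.linalg.inv(viewer.camera_params("wrist")["hand_eye"])
for c in((.461,-.1055),(.434,-.2175)):print(R[:3,:3].T@(np.r_[c,.128]-R[:3,3]))
E
```

```text
[ 0.4602 -0.1082  0.19  ]
[ 0.4298 -0.2167  0.19  ]
shoulder rim1 [ 0.4532 -0.1065  0.14  ] handle [ 0.5495 -0.1446  0.15  ]
[-0.0015 -0.0014  0.1152]
[0.0066 0.1135 0.1153]
```

In the tool's units: 0.1155 m / 0.75 = 0.154, 0.08 m / 0.75 = 0.1067.

```bash
echo '[[[0.088,-0.0013,0,0.0533,0],[0.088,-0.0013,0,0.1067,0],[0.088,-0.0013,0,0.14,0],[0.088,-0.0013,0,0.154,0],[0.088,-0.0013,0,0.154,0],[0.088,-0.0013,0,0.154,0],[0.088,-0.0013,0,0.154,0]]]' > m.json && python3 nudge.py m.json
echo '[[[0.05,0,0,0,0],[0.05,0,0,0,0],[0.05,0,0,0,0],[0.05,0,0,0,0],[0.05,0,0,0,0],[0.05,0,0,0,0]]]' > m.json && python3 nudge.py m.json 30
echo '[[[0.05,0,0,-0.0133,0],[0.05,0,0,-0.0267,0],[0.05,0,0,-0.04,0],[0.05,0,0,-0.04,0],[0.05,0,0,-0.04,0],[0.05,0,0,-0.04,0],[0.05,0,0,-0.04,0],[0.05,0,0,-0.04,0]]]' > m.json && python3 nudge.py m.json
```

```text
t: 6.13
eef_pos: [0.4621, -0.1059, 0.1292]
ee_rot: [-3.141, -0.002, -0.304]
force: [0.4, 0.2, 0.4]
width: 0.0876
gripper_force: 0.0
t: 6.63
eef_pos: [0.4611, -0.1069, 0.1283]
ee_rot: [3.141, -0.0, -0.306]
force: [-0.0, -1.6, 1.9]
width: 0.0569
gripper_force: 30.0
t: 7.3
eef_pos: [0.4607, -0.1067, 0.1576]
ee_rot: [3.141, 0.001, -0.306]
force: [1.2, -0.4, -3.8]
width: 0.0569
gripper_force: 30.0
```

```bash
for i in 1 2 3 4; do echo '[[[0.05,0,0,0,0],[0.05,0,0,0,0]]]' > m.json && python3 nudge.py m.json | grep force; python3 -c "
from station import arm, viewer, workorder, get_state;s=get_state();print(s['moment'],s['joint_efforts'][1:3])"; done
```

```text
force: [-0.2, -0.5, -3.9]
gripper_force: 30.0
[ 0.03555772 -0.06537108  0.01510688] [-34.47502255  27.29578078]
force: [-0.4, -0.4, -4.2]
gripper_force: 30.0
[-0.05655061 -0.04237213 -0.02899718] [-34.42432523  27.32227385]
force: [0.2, -0.0, -4.1]
gripper_force: 30.0
[ 0.02390406 -0.05923259  0.01476201] [-34.42367792  27.3406595 ]
force: [-0.2, 0.6, -3.9]
gripper_force: 30.0
[-0.05143923 -0.03378587 -0.03206167] [-34.43623066  27.34761894]
```

In the tool's units: 0.03 m / 0.75 = 0.04, 0.026 m / 0.75 = 0.0347.

```bash
echo '[[[0.05,0,0,0.0133,0],[0.05,0,0,0.0267,0],[0.05,0,0,0.0347,0],[0.05,0,0,0.04,0],[0.05,0,0,0.04,0],[0.05,0,0,0.04,0],[0.088,0,0,0.04,0],[0.088,0,0,0.04,0],[0.088,0,0,0.04,0]]]' > m.json && python3 nudge.py m.json
echo '[[[0.088,0,0,0,0],[0.088,0,0,-0.04,0],[0.088,0,0,-0.0933,0],[0.088,0,0,-0.1467,0],[0.088,0.0075,0.0533,-0.1467,0],[0.088,0.0075,0.1067,-0.1467,0],[0.088,0.0075,0.1521,-0.1467,0],[0.088,0.0075,0.1521,-0.1467,0],[0.088,0.0075,0.1521,-0.1467,0]]]' > m.json && python3 nudge.py m.json
python3 - <<'E'
from h import *
import cv2
from scipy.spatial.transform import Rotation as Ro
s=get_state();im=viewer.grab_frame("wrist")
cv2.imwrite("pics/w5.png",im[:,:,::-1])
T=np.eye(4);T[:3,:3]=Ro.from_euler('xyz',s["ee_rot"]).as_matrix();T[:3,3]=s["eef_pos"]
np.save("w5.npy",T@viewer.camera_params("wrist")["hand_eye"]);print(s["eef_pos"],s["ee_rot"],s["q"],s["t"])
E
```

```text
t: 8.72
eef_pos: [0.4614, -0.1066, 0.128]
ee_rot: [-3.141, -0.0, -0.306]
force: [0.8, -0.4, -0.4]
width: 0.0713
gripper_force: 0.0
t: 9.47
eef_pos: [0.4315, -0.2185, 0.2379]
ee_rot: [-3.142, 0.0, -0.309]
force: [-0.6, 0.5, 0.1]
width: 0.0877
gripper_force: 0.0
[ 0.4315 -0.2185  0.2379] [-3.1415  0.     -0.3091] [-0.061   0.0308 -0.3776 -0.0001 -1.1624  1.3227] 9.4667
```

View pics/w5.png

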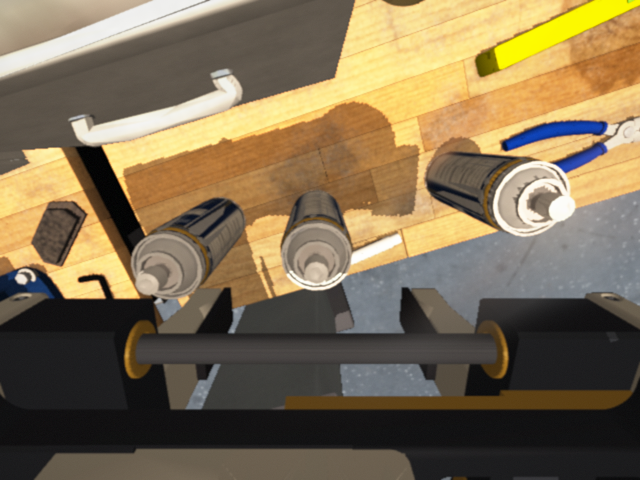

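Can 1 stands upright again, with its nozzle at (153,280). Can 2's nozzle is at (318,268), centred under the gripper, and can 3's is at (558,206).

In the tool's units: 0.11 m / 0.75 = 0.1467, 0.1 m / 0.75 = 0.1333.

```bash
python3 - <<'E'
from h import *
T=np.load("w5.npy")
for p in((318,268),(558,206),(153,280)):print(onz("wrist",*p,.19,T))
E
echo '[[[0.088,0,0,0.0533,0],[0.088,0,0,0.1067,0],[0.088,0,0,0.1333,0],[0.088,0,0,0.1467,0],[0.088,0,0,0.1467,0],[0.088,0,0,0.1467,0]]]' > m.json && python3 nudge.py m.json
echo '[[[0.05,0,0,0,0],[0.05,0,0,0,0],[0.05,0,0,0,0],[0.05,0,0,0,0],[0.05,0,0,0,0],[0.05,0,0,0,0]]]' > m.json && python3 nudge.py m.json 30
echo '[[[0.05,0,0,-0.0133,0],[0.05,0,0,-0.0267,0],[0.05,0,0,-0.04,0],[0.05,0,0,-0.04,0],[0.05,0,0,-0.04,0],[0.05,0,0,-0.04,0],[0.05,0,0,-0.04,0],[0.05,0,0,-0.04,0]]]' > m.json && python3 nudge.py m.json
for i in 1 2 3; do echo '[[[0.05,0,0,0,0],[0.05,0,0,0,0]]]' > m.json && python3 nudge.py m.json | grep force; done
```

```text
[ 0.4318 -0.2194  0.19  ]
[ 0.426  -0.3744  0.19  ]
[ 0.457  -0.1117  0.19  ]
t: 10.02
eef_pos: [0.433, -0.2168, 0.1287]
ee_rot: [3.141, -0.0, -0.304]
force: [0.6, 0.3, 1.3]
width: 0.0878
gripper_force: 0.0
t: 10.52
eef_pos: [0.4323, -0.2173, 0.1286]
ee_rot: [3.142, -0.001, -0.306]
force: [-0.2, -0.0, 2.3]
width: 0.0561
gripper_force: 30.0
t: 11.18
eef_pos: [0.4318, -0.2171, 0.1577]
ee_rot: [3.141, 0.001, -0.306]
force: [-0.4, -0.5, -1.9]
width: 0.0566
gripper_force: 30.0
force: [-0.6, 0.2, -1.3]
gripper_force: 30.0
force: [0.0, 0.7, -1.3]
gripper_force: 30.0
force: [0.5, 0.0, -1.5]
gripper_force: 30.0
```

In the tool's units: 0.03 m / 0.75 = 0.04, 0.026 m / 0.75 = 0.0347.

```bash
echo '[[[0.05,0,0,0.0133,0],[0.05,0,0,0.0267,0],[0.05,0,0,0.0347,0],[0.05,0,0,0.04,0],[0.05,0,0,0.04,0],[0.05,0,0,0.04,0],[0.088,0,0,0.04,0],[0.088,0,0,0.04,0],[0.088,0,0,0.04,0]]]' > m.json && python3 nudge.py m.json
echo '[[[0.088,0,0,0,0],[0.088,0,0,-0.04,0],[0.088,0,0,-0.0933,0],[0.088,0,0,-0.1467,0],[0.088,0.0147,0.0533,-0.1467,0],[0.088,0.0293,0.1067,-0.1467,0],[0.088,0.044,0.16,-0.1467,0],[0.088,0.0573,0.2057,-0.1467,0],[0.088,0.0573,0.2057,-0.1467,0],[0.088,0.0573,0.2057,-0.1467,0]]]' > m.json && python3 nudge.py m.json
python3 - <<'E'
from h import *
import cv2
from scipy.spatial.transform import Rotation as Ro
s=get_state();im=viewer.grab_frame("wrist")
cv2.imwrite("pics/w6.png",im[:,:,::-1])
T=np.eye(4);T[:3,:3]=Ro.from_euler('xyz',s["ee_rot"]).as_matrix();T[:3,3]=s["eef_pos"]
np.save("w6.npy",T@viewer.camera_params("wrist")["hand_eye"]);print(s["eef_pos"],s["t"])
E
```

```text
t: 12.43
eef_pos: [0.4319, -0.2171, 0.1276]
ee_rot: [-3.142, 0.001, -0.306]
force: [-0.8, 0.7, -0.4]
width: 0.0712
gripper_force: 0.0
t: 13.27
eef_pos: [0.4259, -0.3788, 0.2368]
ee_rot: [-3.141, 0.002, -0.309]
force: [0.6, 1.2, 0.0]
width: 0.0874
gripper_force: 0.0
[ 0.4259 -0.3788  0.2368] 13.2667
```

View pics/w6.png

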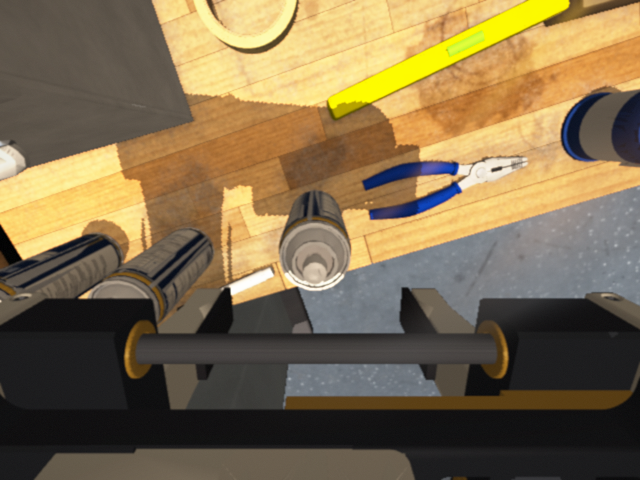

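Cans 1 and 2 stand upright, and can 3's nozzle at (317,269) is centred under the gripper.

In the tool's units: 0.11 m / 0.75 = 0.1467, 0.1 m / 0.75 = 0.1333.

```bash
echo '[[[0.088,0,0,0.0533,0],[0.088,0,0,0.1067,0],[0.088,0,0,0.1333,0],[0.088,0,0,0.1467,0],[0.088,0,0,0.1467,0],[0.088,0,0,0.1467,0]]]' > m.json && python3 nudge.py m.json
echo '[[[0.05,0,0,0,0],[0.05,0,0,0,0],[0.05,0,0,0,0],[0.05,0,0,0,0],[0.05,0,0,0,0],[0.05,0,0,0,0]]]' > m.json && python3 nudge.py m.json 30
echo '[[[0.05,0,0,-0.0133,0],[0.05,0,0,-0.0267,0],[0.05,0,0,-0.04,0],[0.05,0,0,-0.04,0],[0.05,0,0,-0.04,0],[0.05,0,0,-0.04,0],[0.05,0,0,-0.04,0],[0.05,0,0,-0.04,0]]]' > m.json && python3 nudge.py m.json
for i in 1 2 3; do echo '[[[0.05,0,0,0,0],[0.05,0,0,0,0]]]' > m.json && python3 nudge.py m.json | grep force; done
```

```text
t: 13.82
eef_pos: [0.4274, -0.377, 0.129]
ee_rot: [3.141, -0.001, -0.304]
force: [0.4, 0.1, 0.8]
width: 0.0879
gripper_force: 0.0
t: 14.32
eef_pos: [0.4268, -0.3775, 0.1286]
ee_rot: [3.141, -0.001, -0.306]
force: [-0.3, -0.8, 1.8]
width: 0.0563
gripper_force: 30.0
t: 14.98
eef_pos: [0.4263, -0.3771, 0.1576]
ee_rot: [-3.141, 0.001, -0.306]
force: [0.4, 0.2, -2.9]
width: 0.0563
gripper_force: 30.0
force: [0.5, -0.1, -2.4]
gripper_force: 30.0
force: [-0.4, 0.2, -3.0]
gripper_force: 30.0
force: [-0.2, -0.5, -1.8]
gripper_force: 30.0
```

In the tool's units: 0.03 m / 0.75 = 0.04, 0.026 m / 0.75 = 0.0347.

```bash
echo '[[[0.05,0,0,0.0133,0],[0.05,0,0,0.0267,0],[0.05,0,0,0.0347,0],[0.05,0,0,0.04,0],[0.05,0,0,0.04,0],[0.05,0,0,0.04,0],[0.088,0,0,0.04,0],[0.088,0,0,0.04,0],[0.088,0,0,0.04,0]]]' > m.json && python3 nudge.py m.json
echo '[[[0.088,0,0,0,0],[0.088,0,0,-0.04,0],[0.088,0,0,-0.0933,0],[0.088,0,0,-0.1467,0],[0.088,-0.0648,-0.3579,-0.1467,0],[0.088,-0.0648,-0.3579,-0.1467,0],[0.088,-0.0648,-0.3579,-0.1467,0],[0.088,-0.0648,-0.3579,-0.1467,0],[0.088,-0.0648,-0.3579,-0.1467,0],[0.088,-0.0648,-0.3579,-0.1467,0],[0.088,-0.0648,-0.3579,-0.1467,0],[0.088,-0.0648,-0.3579,-0.1467,0],[0.088,-0.0648,-0.3579,-0.1467,0],[0.088,-0.0648,-0.3579,-0.1467,0],[0.088,-0.0648,-0.3579,-0.1467,0]]]' > m.json && python3 nudge.py m.json
echo '[[[0.088,0,0,0.0533,0],[0.088,0,0,0.1067,0],[0.088,0,0,0.1333,0],[0.088,0,0,0.1467,0],[0.088,0,0,0.1467,0],[0.088,0,0,0.1467,0]]]' > m.json && python3 nudge.py m.json
```

```text
t: 16.23
eef_pos: [0.4266, -0.3773, 0.1278]
ee_rot: [3.142, 0.0, -0.306]
force: [0.2, 0.3, 0.4]
width: 0.0707
gripper_force: 0.0
t: 17.48
eef_pos: [0.4609, -0.1074, 0.2379]
ee_rot: [3.141, 0.0, -0.307]
force: [-0.2, -1.4, 0.7]
width: 0.0875
gripper_force: 0.0
t: 17.98
eef_pos: [0.4609, -0.1077, 0.1278]
ee_rot: [3.141, 0.001, -0.307]
force: [0.3, -0.1, -0.2]
width: 0.0878
gripper_force: 0.0
```

Grip can 1 and lift it 0.15 m. Its bottom will then be at 0.15 m, away from the bin.

In the tool's units: -0.15 m / 0.75 = -0.2, -0.145 m / 0.75 = -0.1933.

```bash
echo '[[[0.05,0,0,0,0],[0.05,0,0,0,0],[0.05,0,0,0,0],[0.05,0,0,0,0],[0.05,0,0,0,0],[0.05,0,0,0,0]]]' > m.json && python3 nudge.py m.json 30
echo '[[[0.05,0,0,-0.0133,0],[0.05,0,0,-0.04,0],[0.05,0,0,-0.0733,0],[0.05,0,0,-0.1067,0],[0.05,0,0,-0.14,0],[0.05,0,0,-0.1733,0],[0.05,0,0,-0.1933,0],[0.05,0,0,-0.2,0],[0.05,0,0,-0.2,0],[0.05,0,0,-0.2,0],[0.05,0,0,-0.2,0],[0.05,0,0,-0.2,0],[0.05,0,0,-0.2,0],[0.05,0,0,-0.2,0],[0.05,0,0,-0.2,0]]]' > m.json && python3 nudge.py m.json
python3 - <<'E'
from h import *
import cv2
cv2.imwrite("pics/s2.png",cv2.resize(viewer.grab_frame("scene")[150:390,150:470,::-1],(800,600),interpolation=cv2.INTER_CUBIC))
E
```

```text
t: 18.48
eef_pos: [0.4613, -0.1068, 0.1286]
ee_rot: [-3.142, -0.001, -0.305]
force: [-1.1, -0.6, 2.7]
width: 0.0566
gripper_force: 30.0
t: 19.73
eef_pos: [0.461, -0.1067, 0.2776]
ee_rot: [3.141, 0.001, -0.306]
force: [0.1, -0.0, -3.6]
width: 0.0564
gripper_force: 30.0
```

View pics/s2.png

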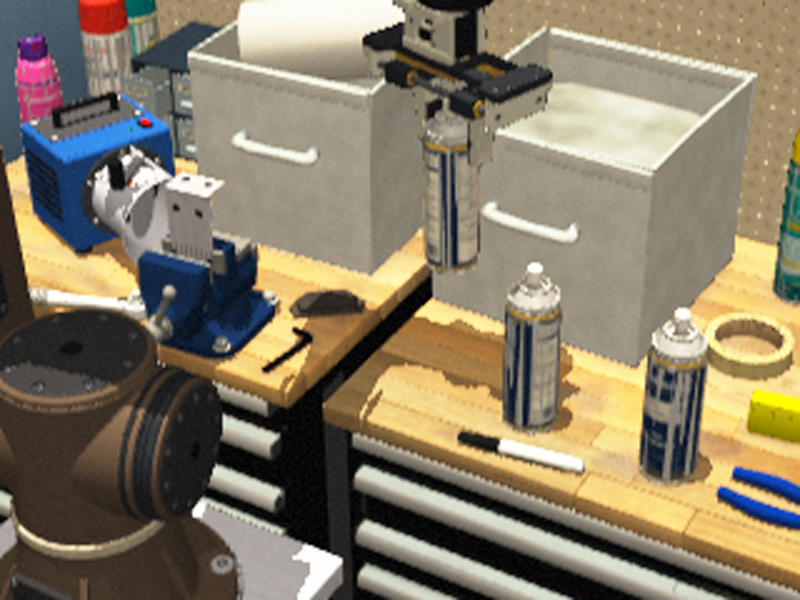

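Can 1 hangs upright and clear, with its bottom at crop (450,270). Cans 2 and 3 stand at (532,345) and (672,395), and the bystanders haven't moved.

```bash
python3 -c "
from station import arm, viewer, workorder, get_state
s=get_state();print(s['t'],s['eef_pos'],s['force'],s['width']);print(workorder.job_done())"
```

```text
19.7833 [ 0.46104947 -0.10666977  0.27780781] [ 0.25432558  0.0803671  -3.86475971] 0.05661035552715002
the job is handed in; nothing more can be done
None
```

I handed the job in at 19.8 s: the damper lever measured within about 1° of half open, and can 1, the heaviest (about 4.0 N, against 1.4 N for can 2 and 2.5 N for can 3), is held upright about 0.15 m above the worktop with the other two standing.

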